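# Put the stray spice tins back in the display rack

## Robot

A 6-joint arm with a two-finger parallel gripper is mounted at the origin on the work surface. World frame = base frame: x ahead of the robot, y to its left, z up, the work surface at z = 0. Lengths are in m, angles in degrees, forces in N, time in s.
With the tool pointing down it reaches from about 0.4 to 0.825 m from the base axis. Payload 7 kg.
Tool frame: the origin (TCP) lies at the very end of the fingers, on their centre line; the grasp point (between the pads) lies 19 mm behind it (r.hold_point_z is the distance from the TCP to the grasp point, in m); z points along the fingers, y is the direction in which the jaws open and shut (so a half turn about z gives the same grasp; the last joint's range is limited). The gripper opens to 88 mm and grips with 3 to 60 N. Pads are 19 mm wide; open, the fingers measure 130 mm over their backs; the gripper's body (78 mm by 193 mm) begins 47 mm behind the grasp point.
Start: joints at [-54.654, 20.546, 0.682, 0, -70.136, -16.507], TCP at [0.218, -0.639, 0.227] pointing down, gripper open.
Joint ranges: [-176.03, 176.03], [-82.01, 121.73], [-58.28, 71.71], [-173.87, 95.51], [-174.79, -0.11], [-173.66, 173.66]. Speed limits (degrees/s): [136.94, 136.94, 172.46, 180, 180, 180].

## Interface

Orientations are given as [roll, pitch, yaw] about the fixed x, y, z axes, in that order (R = Rz(yaw) Ry(pitch) Rx(roll)).
In Python, from plant import r gives the robot as it stands. The module is installed in compiled form; this text tells all that it offers.
- The arm moves only by the shell command python3 -m inch 'ROWS' [FORCE]. ROWS is text: rows parted by semicolons, each of 7 numbers parted by spaces: the shift along the tool's x, y, z in m, then the turn, a rotation vector about the tool's x, y, z in rad, then the opening, from 0 (shut) to 1 (fully open). In form: tx ty tz ax ay az jaw; .... A call has 1 to 20 rows; each row shifts and turns the commanded pose from where the row before left it, along the tool's axes as they then stand; what a row does not reach is not made up. A row lasts 1/12 s, in which the tool goes at most 41.7 mm and 7.16 degrees, less where a joint would pass 70% of its speed; a pose out of reach is approached as far as the arm can. A call with a gripper value outside its range is refused whole. The fingers move at their own pace and stop on an object; FORCE is the grip in N (left out, the last holds). Time passes only in rows, so rows that do not move let the fingers close. It gives the time, the measured TCP pose, the force and the opening at its end, in the units of the state.
- r.get_state(): the state, without advancing time (a new reading comes with each control period).
- r.capture(name): name is "scene" or "side" or "wrist"; returns the picture (420x560x3 uint8, red, green, blue); there is no depth.
- r.camera_params(name): a dict with "vfov" (degrees; the focal length in pixels is half the picture's height over the tangent of half this angle, whatever the lens; pixels are square), "cx", "cy" (the principal point, pixels), "R" (3x3) and "t" (3): a world point X has camera coordinates R X + t. Camera axes: x right, y down, z forward; pixel columns grow to the right and rows downward; lengths in m; the calibration is good to about 2 mm. A picture is of the moment at which its call begins: read the wrist's pose just before it. camera_params takes no time and is no camera call; for the wrist camera it gives the pose at the moment of the call.
- r.close_job(): hands the job in, once; it reports no verdict.
Trained networks look in the newest picture that a camera, given by its name, has taken for a name from the list of things; names that differ only in an ending like _2 or _b are one class to them, and where a whole thing is asked for, a point or a joint stands for the part that bears it (a point fixed in the world has none). Each returns a list of dicts, best first, with "p" (0 to 1); they miss things now and then, are a little off and sometimes report something else, mostly with a low value. They report only what shows in the picture. A call takes as long as a camera call.
- r.recognise(target, camera): "xy" ([column, row] in pixels, amid what is visible of it).
The state is a dict: "time_s": time; "joints": joint angles; "qd": joint speeds; "joint_torque": joint torques, N m; "tcp_pos": TCP position; "eef_rot": TCP orientation; "contact_force": force on the tool from outside, world axes, zero at the start; "moment": the same for the moment, N m; "gripper_width": finger opening in m.
Only numpy, scipy, OpenCV 4.12 (cv2) and the standard library are available. Lean on these libraries where they do the work, as an engineer would, in place of code of your own. Each camera call takes 0.05 s, during which the arm holds its last target.

## Task

Four spice tins with their lids on have been left about the counter: put each back in the display rack, standing upright in the free front place of the lane that already holds its twin, the tin of the same shape and size. Set them down rather than dropping them, do not shove the tins already in the rack, and leave the two open tins without lids, which still have to be filled, standing where they are.

Things in the scene. Friction and masses are not known exactly. Their poses are not given: they have to be found in the camera images.
- slim_stray: The slim round spice tin that stands loose on the counter with its lid on: bare metal, 46 mm across, 90 mm tall, about 0.1 to 0.25 kg. Rigid, its lid cannot come off. Origin at the centre of its underside, z up; round, so any closing direction is the same, grasp width 46 mm.
- squat_stray: The squat wide round spice tin that stands loose on the counter with its lid on: bare metal, 64 mm across, 64 mm tall, about 0.1 to 0.25 kg. Rigid, its lid cannot come off. Origin at the centre of its underside, z up; round, so any closing direction is the same, grasp width 64 mm.
- hex_stray: The hexagonal spice tin that stands loose on the counter with its lid on: bare metal, 54 mm across the flats (62 mm across the corners), 72 mm tall, about 0.1 to 0.25 kg. Rigid, its lid cannot come off. Origin at the centre of its underside, z up; its flats face its own +-x and the directions 60 and 120 deg from x; a corner points along y; grasp width 54 mm across flats.
- square_stray: The square spice tin that stands loose on the counter with its lid on: bare metal, 50 x 50 mm, 80 mm tall, about 0.1 to 0.25 kg. Rigid, its lid cannot come off. Origin at the centre of its underside, z up; its flats face its own +-x and +-y; grasp width 50 mm.
- slim_in_rack: Lidded slim round tin in the fixed plywood rack, twin of slim_stray (same size), loose. Origin: centre of its underside, on the rack floor 8 mm above the counter. Starts midway across one of 4 lanes, at the back: -x points along the lane to the front, y across, z up. Free front place: its middle is 110 mm along -x. Lane 86 mm wide, dividers 30, sides 36, back 54 mm above the floor; 12 mm front lip 56 mm past that middle.
- squat_in_rack: Lidded squat wide round tin in the fixed plywood rack, twin of squat_stray (same size), loose. Origin: centre of its underside, on the rack floor 8 mm above the counter. Starts midway across one of 4 lanes, at the back: -x points along the lane to the front, y across, z up. Free front place: its middle is 110 mm along -x. Lane 86 mm wide, dividers 30, sides 36, back 54 mm above the floor; 12 mm front lip 56 mm past that middle.
- hex_in_rack: Lidded hexagonal tin in the fixed plywood rack, twin of hex_stray (same size), loose. Origin: centre of its underside, on the rack floor 8 mm above the counter. Starts midway across one of 4 lanes, at the back: -x points along the lane to the front, y across, z up. Free front place: its middle is 110 mm along -x. Lane 86 mm wide, dividers 30, sides 36, back 54 mm above the floor; 12 mm front lip 56 mm past that middle.
- square_in_rack: Lidded square tin in the fixed plywood rack, twin of square_stray (same size), loose. Origin: centre of its underside, on the rack floor 8 mm above the counter. Starts midway across one of 4 lanes, at the back: -x points along the lane to the front, y across, z up. Free front place: its middle is 110 mm along -x. Lane 86 mm wide, dividers 30, sides 36, back 54 mm above the floor; 12 mm front lip 56 mm past that middle.
- squat_open: An empty squat round tin without its lid, wide open at the top: bare metal, 64 mm across, 62 mm tall. Origin at the centre of its underside. Not to be moved.
- square_open: An empty square tin without its lid, open at the top: bare metal, 50 x 50 mm, 78 mm tall. Origin at the centre of its underside. Not to be moved.

How it is judged (in metres and radians):
At the end, for the whole second after the job is handed in: Each lidded stray stands upright (0.1 rad) on the rack floor (6 mm) in its twin's lane: 45 to 155 mm in front of the twin along its -x, within 35 mm sideways. Tins in the rack and the two open tins stand upright within 30 mm of their starts. All at rest (x of slim_stray in the frame of slim_in_rack between -0.155 and -0.045 m and y of slim_stray in the frame of slim_in_rack between -0.035 and 0.035 m and z of slim_stray in the frame of slim_in_rack between -0.006 and 0.006 m and angle between each of slim_stray, slim_in_rack, squat_stray, squat_in_rack, hex_stray, hex_in_rack, square_stray, square_in_rack, squat_open, square_open's own z axis and vertical below 0.1 rad and linear speed of each of slim_stray, slim_in_rack, squat_stray, squat_in_rack, hex_stray, hex_in_rack, square_stray, square_in_rack, squat_open, square_open below 0.02 m/s and distance of each of slim_in_rack, squat_in_rack, hex_in_rack, square_in_rack, squat_open, square_open from where it was at the start of the episode below 0.03 m and x of squat_stray in the frame of squat_in_rack between -0.155 and -0.045 m and y of squat_stray in the frame of squat_in_rack between -0.035 and 0.035 m and z of squat_stray in the frame of squat_in_rack between -0.006 and 0.006 m and x of hex_stray in the frame of hex_in_rack between -0.155 and -0.045 m and y of hex_stray in the frame of hex_in_rack between -0.035 and 0.035 m and z of hex_stray in the frame of hex_in_rack between -0.006 and 0.006 m and x of square_stray in the frame of square_in_rack between -0.155 and -0.045 m and y of square_stray in the frame of square_in_rack between -0.035 and 0.035 m and z of square_stray in the frame of square_in_rack between -0.006 and 0.006 m); the robot touches nothing.
It fails at once if a stray tin is let fall from more than a few centimetres ((height (world z) of slim_stray above 0.05 m and contact force between slim_stray and anything else below 0.005 N) or (height (world z) of squat_stray above 0.05 m and contact force between squat_stray and anything else below 0.005 N) or (height (world z) of hex_stray above 0.05 m and contact force between hex_stray and anything else below 0.005 N) or (height (world z) of square_stray above 0.05 m and contact force between square_stray and anything else below 0.005 N)).
It fails at once if a tin already in the rack is pushed more than 30 mm from its place or toppled (distance of any of slim_in_rack, squat_in_rack, hex_in_rack, square_in_rack from where it was at the start of the episode above 0.03 m or angle between any of slim_in_rack, squat_in_rack, hex_in_rack, square_in_rack's own z axis and vertical above 0.4 rad).
It fails at once if an open tin is moved more than 30 mm or toppled (distance of any of squat_open, square_open from where it was at the start of the episode above 0.03 m or angle between any of squat_open, square_open's own z axis and vertical above 0.4 rad).
It also fails if it takes over 115 s, if anything falls off the work surface, if the arm or the gripper's body presses on something with over 40 N, if the wrist force passes 120 N, or if a joint passes its speed limit or range.

## Working session

There is one attempt and no reset: what is moved stays moved. The work goes in short steps, Python scripts to look and compute and a shell command to move; the robot and the scene stay as the last step left them, time stands still between calls to the robot, and variables do not carry over. Pictures are saved under pics/ and viewed, and the job is handed in when it is done.

```bash
mkdir -p pics; ls; python3 - <<'E'
from plant import r
import cv2
print(r.get_state(), r.hold_point_z)
for c in ["scene","side","wrist"]:
    p=r.camera_params(c); print(c,p)
    im=r.capture(c); cv2.imwrite(f"pics/{c}0.png",im[:,:,::-1])
E
```

```text
pics
{'time_s': 0.0, 'joints': array([-5.46527565e+01,  2.05921635e+01,  6.32599234e-01, -2.08799464e-02,
       -7.01359628e+01, -1.65044959e+01]), 'qd': array([ 0.05106189,  0.08845097,  0.04792536,  0.02375907,  0.03160822,
       -0.02904184]), 'joint_torque': array([ 9.13797812e-04, -5.82720208e+01,  2.93062913e+01,  6.99699104e+00,
        6.91094989e-03, -1.58930366e-04]), 'tcp_pos': array([ 0.21779179, -0.63836691,  0.22560316]), 'eef_rot': array([ 1.79902832e+02, -8.32152915e-03, -1.61164356e+02]), 'contact_force': array([ 0.78402731, -0.02427058, -0.25292503]), 'moment': array([0.02496073, 0.02016211, 0.01503454]), 'gripper_width': 0.08739521940678373} 0.0188
scene {'vfov': 42.84797640537161, 'cx': 275.03200288093063, 'cy': 216.55976747099552, 'R': array([[ 0.80607062,  0.59140651, -0.02210218],
       [ 0.35396662, -0.51170381, -0.78285813],
       [-0.47429716,  0.6232155 , -0.62180756]]), 't': array([-0.45140536, -0.1521086 ,  1.52861044])}
side {'vfov': 53.319700576762486, 'cx': 272.3006607583227, 'cy': 215.97365590083194, 'R': array([[-0.98507681, -0.17191712,  0.00825756],
       [-0.09856029,  0.52411403, -0.84592574],
       [ 0.14110121, -0.83411569, -0.53323678]]), 't': array([0.52614273, 0.10525135, 0.95815754])}
wrist {'vfov': 59.20017260338046, 'cx': 275.10276277278865, 'cy': 207.048781074292, 'R': array([[-0.3225688 ,  0.94654405,  0.0019331 ],
       [ 0.91004867,  0.30956875,  0.27564219],
       [ 0.26030905,  0.09067278, -0.96125837]]), 't': array([ 0.67285632, -0.03471426,  0.39131712])}
```

View pics/scene0.png

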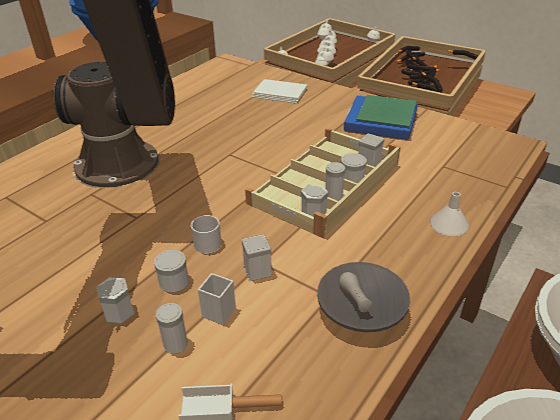

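View pics/side0.png

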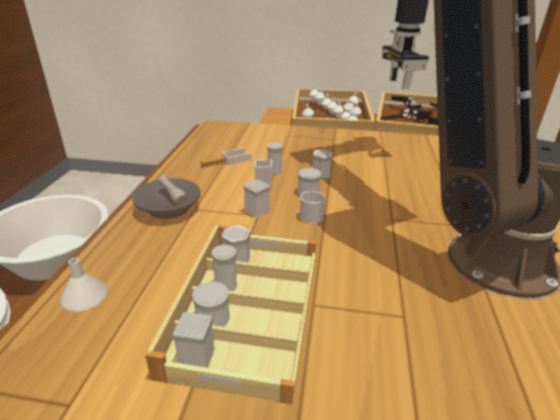

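```bash
python3 - <<'E'
from plant import r
for c in ["scene","side"]:
  for n in "slim_stray squat_stray hex_stray square_stray slim_in_rack squat_in_rack hex_in_rack square_in_rack squat_open square_open".split():
    print(c,n,[(round(d['p'],2),[round(float(v),1) for v in d['xy']]) for d in r.recognise(n,c)])
E
```

```text
scene slim_stray []
scene squat_stray [(0.8, [173.7, 270.3]), (0.75, [254.7, 259.9])]
scene hex_stray [(0.83, [115.0, 299.7])]
scene square_stray [(0.98, [255.7, 257.7])]
scene slim_in_rack [(0.58, [334.9, 179.4])]
scene squat_in_rack [(0.97, [352.2, 163.9])]
scene hex_in_rack [(0.75, [313.2, 197.1])]
scene square_in_rack [(0.6, [370.7, 147.5])]
scene squat_open [(0.85, [207.9, 234.3])]
scene square_open [(0.62, [217.1, 293.9])]
side slim_stray [(0.87, [276.2, 157.2])]
side squat_stray [(0.76, [307.6, 182.1]), (0.73, [274.2, 154.8]), (0.21, [212.8, 303.5])]
side hex_stray [(0.92, [320.3, 161.4])]
side square_stray [(0.57, [254.4, 197.3])]
side slim_in_rack [(0.88, [228.7, 265.6])]
side squat_in_rack [(0.95, [211.6, 303.8]), (0.67, [264.1, 170.9])]
side hex_in_rack [(0.77, [240.7, 238.0]), (0.73, [307.4, 180.6])]
side square_in_rack [(0.93, [195.7, 340.5])]
side squat_open [(0.82, [312.1, 205.6]), (0.36, [214.1, 303.5])]
side square_open [(0.93, [266.1, 168.8])]
```

```bash
python3 - <<'E'
import cv2
a=cv2.imread('pics/scene0.png'); b=cv2.imread('pics/side0.png')
cv2.imwrite('pics/s_stray.png',cv2.resize(a[210:360,90:290],None,fx=4,fy=4,interpolation=2))
cv2.imwrite('pics/s_rack.png',cv2.resize(a[125:235,240:410],None,fx=4.5,fy=4.5,interpolation=2))
cv2.imwrite('pics/d_stray.png',cv2.resize(b[135:235,235:345],None,fx=6,fy=6,interpolation=2))
cv2.imwrite('pics/d_rack.png',cv2.resize(b[220:400,145:325],None,fx=3.3,fy=3.3,interpolation=2))
E
```

```text
(no output)
```

View pics/s_stray.png

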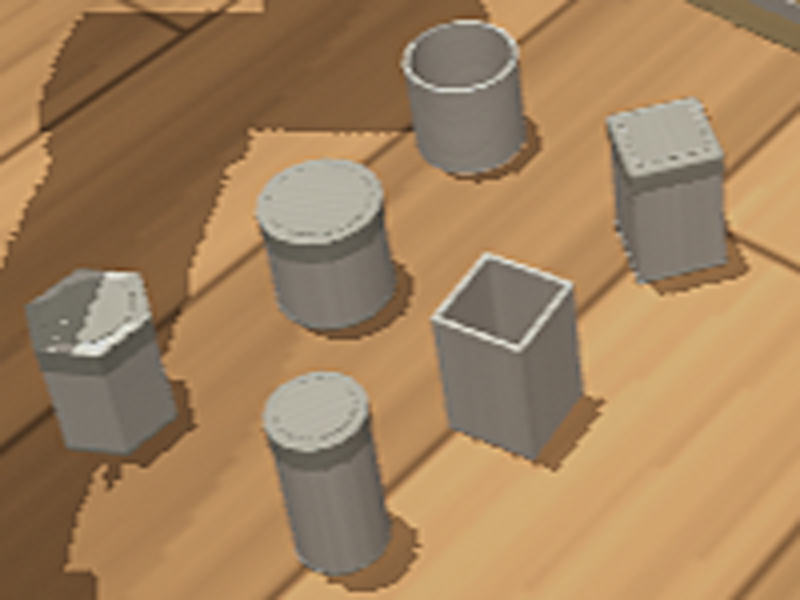

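View pics/s_rack.png

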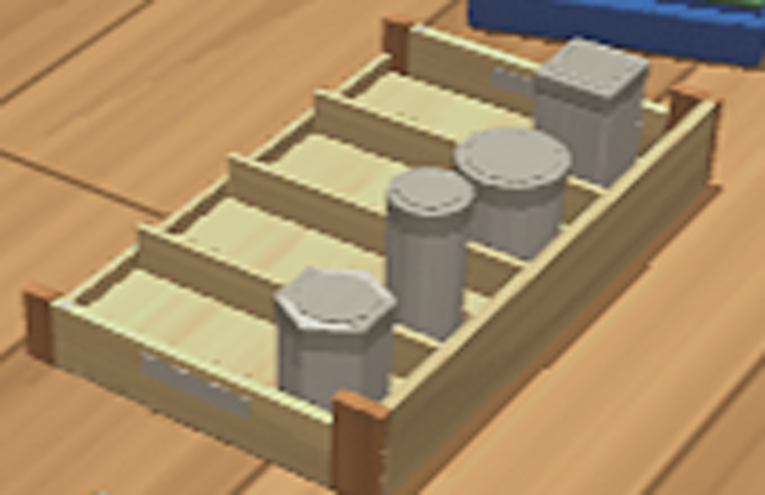

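View pics/d_stray.png

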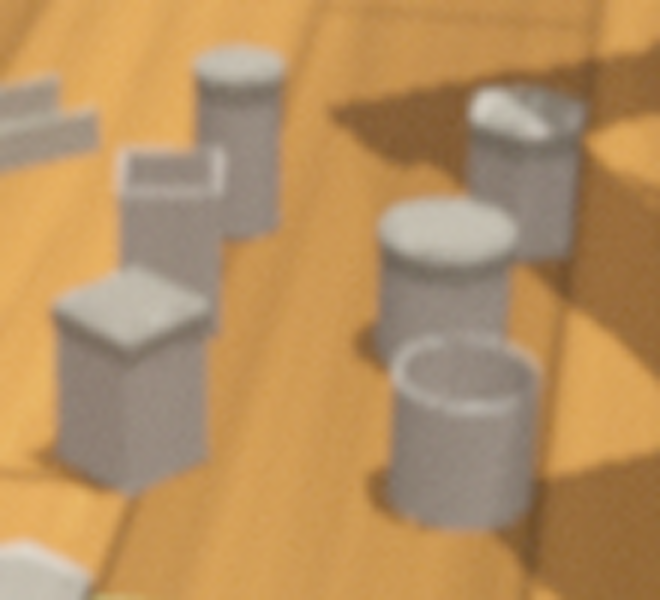

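View pics/d_rack.png

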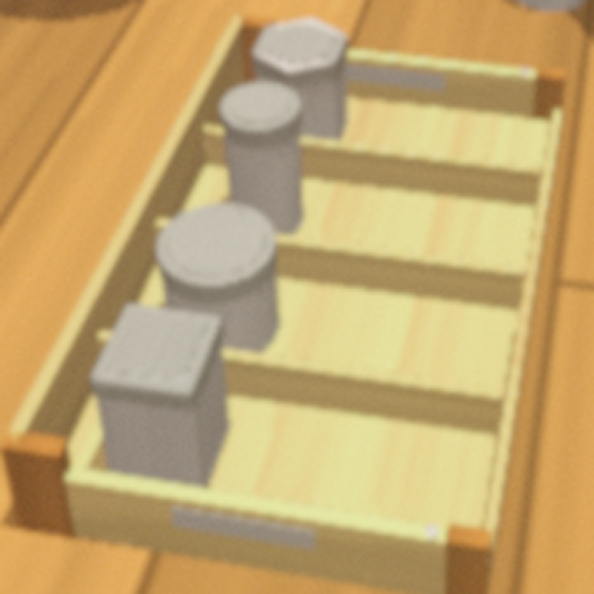

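View pics/wrist0.png

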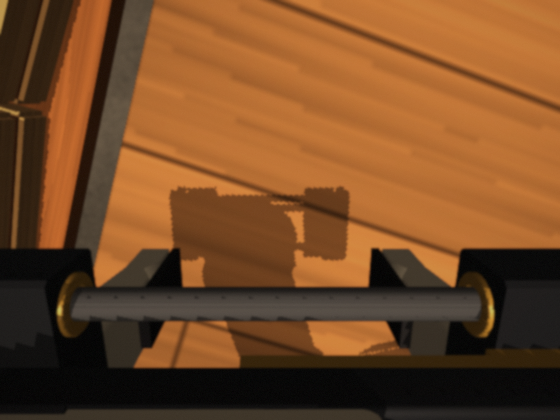

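```bash
cat > h.py <<'E'
import numpy as np, json
from plant import r
P={c:r.camera_params(c) for c in("scene","side")}
def f(p): return 210/np.tan(np.radians(p['vfov']/2))
def proj(p,X):
    c=np.asarray(X)@p['R'].T+p['t']; return np.stack([p['cx']+f(p)*c[...,0]/c[...,2],p['cy']+f(p)*c[...,1]/c[...,2]],-1)
def ray(p,uv):
    d=p['R'].T@np.array([(uv[0]-p['cx'])/f(p),(uv[1]-p['cy'])/f(p),1]); return -p['R'].T@p['t'],d/np.linalg.norm(d)
def atz(p,uv,z):
    o,d=ray(p,uv); return o+d*(z-o[2])/d[2]
def tri(rs):
    A=0;b=0
    for o,d in rs:
        M=np.eye(3)-np.outer(d,d); A=A+M;b=b+M@o
    return np.linalg.solve(A,b)
E
python3 - <<'E'
from h import *
T={'squat_stray':((170.25,260.25),(309.7,173.5),.064),'slim_stray':((169.25,313),(274.8,146.3),.09),'hex_stray':((112.5,288.25),(322.7,154),.072),
'square_stray':((256,244.5),(257,186.3),.08),'squat_open':((205.25,224),(312.7,197.2),.062),'square_open':((215.75,285.25),(263.5,163.3),.078),
'hex_r':((314.4,191.2),(235.9,233.9),.080),'slim_r':((335.8,167.4),(223.8,252.4),.098),'squat_r':((354,159.9),(210.8,294.5),.072),'square_r':((371.6,142.1),(192.6,325.8),.088)}
o={}
for n,(a,b,z) in T.items():
    A=atz(P['scene'],a,z)[:2];B=atz(P['side'],b,z)[:2];t=tri([ray(P['scene'],a),ray(P['side'],b)])
    o[n]=(A+B)/2
    print(n,A.round(4),B.round(4),'tri',t.round(4),'z',z, 'r',np.hypot(*o[n]).round(3))
R=np.array([o[k] for k in('hex_r','slim_r','squat_r','square_r')])
print(np.diff(R,axis=0).round(4),np.linalg.norm(np.diff(R,axis=0),axis=1))
q=np.polyfit(R[:,1],R[:,0],1);print(q,np.degrees(np.arctan(q[0])))
json.dump({k:list(v) for k,v in o.items()},open('o.json','w'))
E
```

```text
squat_stray [ 0.4722 -0.2459] [ 0.4685 -0.2401] tri [ 0.4693 -0.2442  0.0616] z 0.064 r 0.529
slim_stray [ 0.5932 -0.3642] [ 0.5889 -0.3545] tri [ 0.5904 -0.3623  0.0865] z 0.09 r 0.692
hex_stray [ 0.4435 -0.3731] [ 0.4411 -0.3654] tri [ 0.4412 -0.3717  0.0694] z 0.072 r 0.576
square_stray [ 0.6    -0.1189] [ 0.594  -0.1074] tri [ 0.5961 -0.115   0.0755] z 0.08 r 0.608
squat_open [ 0.45   -0.1136] [ 0.4478 -0.109 ] tri [ 0.4481 -0.112   0.0602] z 0.062 r 0.463
square_open [ 0.6076 -0.2554] [ 0.6047 -0.2526] tri [ 0.6058 -0.2545  0.0767] z 0.078 r 0.657
hex_r [0.5967 0.1102] [0.5948 0.1141] tri [0.5955 0.112  0.0785] z 0.08 r 0.606
slim_r [0.5989 0.2021] [0.5955 0.2054] tri [0.5968 0.204  0.0965] z 0.098 r 0.631
squat_r [0.5997 0.2934] [0.5955 0.2979] tri [0.5972 0.2962 0.0698] z 0.072 r 0.667
square_r [0.6062 0.3732] [0.5966 0.3894] tri [0.6003 0.3837 0.081 ] z 0.088 r 0.712
[[0.0014 0.0916]
 [0.0004 0.0919]
 [0.0038 0.0856]] [0.09160475 0.09191648 0.08573413]
[0.01926175 0.59319398] 1.1034803693424926
```

```bash
python3 - <<'E'
from h import *
import cv2
from scipy.optimize import least_squares
def s(c,o,k): return np.array(c,float)/k+np.array(o)
sq_s=s([(608,120),(698,98),(723,155),(630,178)],(90,210),4); sq_d=s([(55,310),(135,268),(210,303),(130,350)],(235,135),6)
for nm,p,c in(('scene',P['scene'],sq_s),('side',P['side'],sq_d)):
    X=np.array([atz(p,u,.08)[:2] for u in c]); e=np.roll(X,-1,0)-X
    print(nm,X.mean(0),np.linalg.norm(e,axis=1).round(4),np.degrees(np.arctan2(e[:,1],e[:,0])).round(1))
hx=s([(28,305),(80,270),(137,275),(152,322),(102,355),(42,350)],(90,210),4)
X=np.array([atz(P['scene'],u,.072)[:2] for u in hx]); m=X.mean(0);e=X-m
print('hex',m,np.linalg.norm(e,axis=1).round(4),np.degrees(np.arctan2(e[:,1],e[:,0])).round(1))
E
```

```text
scene [ 0.5999824  -0.11815988] [0.0502 0.0479 0.0503 0.0476] [  55.7  -37.2 -124.7  142.7]
side [ 0.59380487 -0.10803329] [0.0522 0.0469 0.0541 0.0485] [-119.9  145.8   61.7  -36.3]
hex [ 0.4432678  -0.37269543] [0.0324 0.0316 0.0304 0.0325 0.0308 0.0299] [-153.6  148.8   91.7   23.6  -30.1  -89.1]
```

```bash
python3 -m inch '0 0 -0.01 0 0 -0.124 1;0 0 -0.01 0 0 -0.124 1;0 0 -0.01 0 0 -0.124 1;0 0 -0.01 0 0 -0.124 1;0 0 -0.01 0 0 -0.124 1;0 0 -0.01 0 0 -0.124 1;0 0 -0.01 0 0 -0.124 1;0 0 -0.01 0 0 -0.124 1;0 0 -0.01 0 0 -0.124 1;0 0 -0.01 0 0 -0.124 1;-0.025 -0.025 0 0 0 0 1;-0.025 -0.025 0 0 0 0 1;-0.025 -0.025 0 0 0 0 1;-0.025 -0.025 0 0 0 0 1;-0.025 -0.025 0 0 0 0 1;-0.025 -0.025 0 0 0 0 1;-0.025 -0.025 0 0 0 0 1;-0.025 -0.025 0 0 0 0 1;-0.025 -0.025 0 0 0 0 1;-0.025 -0.025 0 0 0 0 1'
python3 - <<'E'
from plant import r
import cv2
s=r.get_state(); print(s['tcp_pos'],s['eef_rot'],s['joints'].round(1),s['time_s'])
im=r.capture('wrist'); cv2.imwrite('pics/w1.png',im[:,:,::-1])
E
```

```text
time_s: 2.82
tcp_pos: [0.4694, -0.3879, 0.3269]
eef_rot: [-180.0, -0.0, -90.1]
contact_force: [0.3, -1.1, 0.4]
gripper_width: 0.0878
[ 0.46942925 -0.38788217  0.32687771] [-1.79969783e+02 -1.31151485e-02 -9.01100885e+01] [-21.2  11.7   1.3   0.  -79.6  21.1] 2.8167
```

View pics/w1.png

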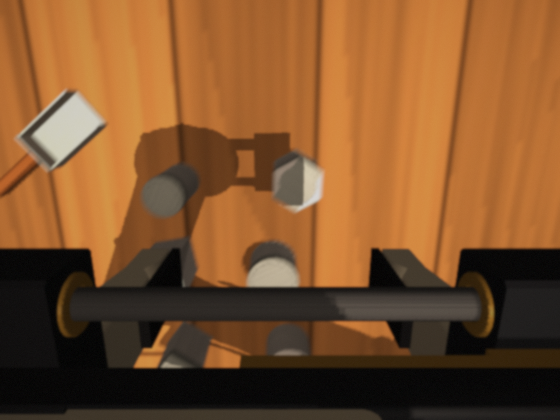

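```bash
python3 - <<'E'
from h import *
import cv2
p=r.camera_params('wrist')
im=cv2.imread('pics/w1.png'); cv2.imwrite('pics/w1c.png',cv2.resize(im[130:250,130:340],None,fx=3.8,fy=3.8,interpolation=2))
json.dump({k:(v.tolist() if hasattr(v,'tolist') else v) for k,v in p.items()},open('w1.json','w'))
o=json.load(open('o.json'))
for n,z in(('hex_stray',.072),('slim_stray',.09),('squat_stray',.064)):
    print(n,proj(p,[*o[n],z]).round(1),proj(p,[*o[n],0]).round(1))
E
```

```text
hex_stray [301.8 181.6] [298.1 170.1]
slim_stray [167.7 193.8] [186.6 177.5]
squat_stray [277.1 278.8] [276.9 257.9]
```

View pics/w1c.png

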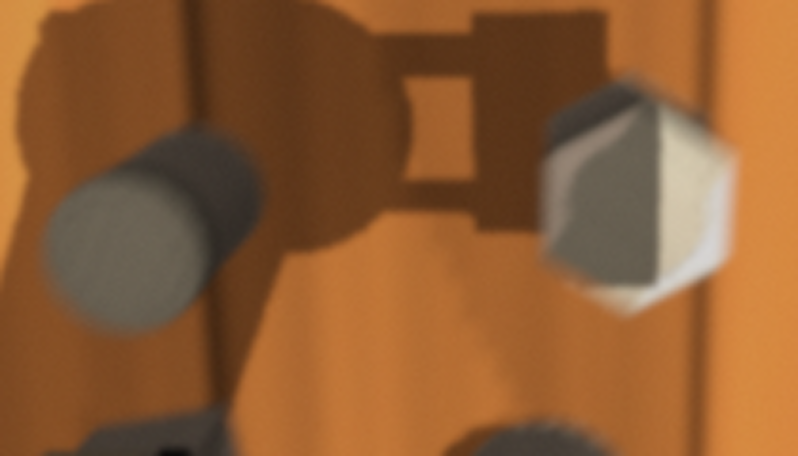

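```bash
python3 - <<'E'
from h import *
p={k:np.array(v) for k,v in json.load(open('w1.json')).items()}
c=np.array([(643,92),(737,152),(725,268),(627,315),(543,262),(552,160)])/3.8+[130,130]
X=np.array([atz(p,u,.072)[:2] for u in c]);m=X.mean(0);e=X-m
print(m,np.linalg.norm(e,axis=1).round(4),(np.degrees(np.arctan2(e[:,1],e[:,0]))%60).round(1))
print('slim',atz(p,np.array([125,250])/3.8+130,.09), [round(.5*np.linalg.norm(atz(p,np.array([45,250])/3.8+130,.09)-atz(p,np.array([207,250])/3.8+130,.09)),4)])
E
```

```text
[ 0.44683391 -0.36514738] [0.0353 0.034  0.0325 0.0333 0.0329 0.0299] [28.5 30.9 25.8 25.3 29.9 29.7]
slim [ 0.59653945 -0.35706098  0.09      ] [np.float64(0.0235)]
```

```bash
python3 -m inch '-0.007 0.008 0.02 0 0 0.013 1;-0.007 0.008 0.03 0 0 0.013 1;-0.007 0.0075 0.03 0 0 0 1;0 0 0.035 0 0 0 1;0 0 0.035 0 0 0 1;0 0 0.035 0 0 0 1;0 0 0.035 0 0 0 1;0 0 0.025 0 0 0 1;0 0 0.02 0 0 0 1;0 0 0.015 0 0 0 1;0 0 0.01 0 0 0 1;0 0 0 0 0 0 1;0 0 0 0 0 0 1'
python3 - <<'E'
from h import *
import cv2
im=r.capture('wrist'); cv2.imwrite('pics/w2.png',im[:,:,::-1])
im=r.capture('scene'); cv2.imwrite('pics/s2.png',cv2.resize(im[200:380,60:300,::-1],None,fx=3,fy=3))
E
```

```text
time_s: 3.95
tcp_pos: [0.4453, -0.3681, 0.0367]
eef_rot: [180.0, -0.0, -91.6]
contact_force: [0.8, -0.1, 0.5]
gripper_width: 0.0876
```

View pics/w2.png

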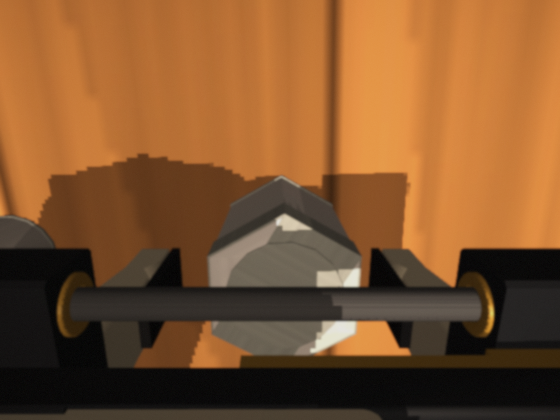

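View pics/s2.png

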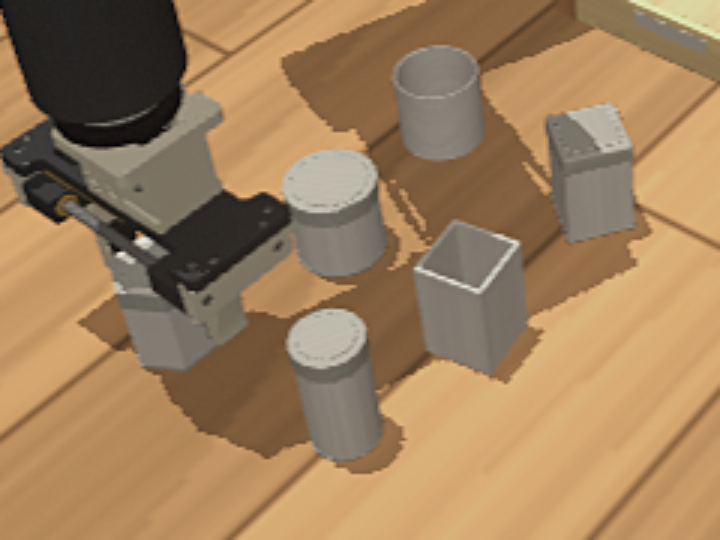

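```bash
python3 -m inch '0 0 0 0 0 0 0;0 0 0 0 0 0 0;0 0 0 0 0 0 0;0 0 0 0 0 0 0;0 0 0 0 0 0 0;0 0 0 0 0 0 0' 25

```

```text
time_s: 4.55
tcp_pos: [0.4446, -0.3679, 0.0366]
eef_rot: [179.9, 0.0, -91.6]
contact_force: [-2.0, 0.8, 4.7]
gripper_width: 0.0536
```

```bash
python3 -m inch '0 0 -0.01 0 0 0 0;0 0 -0.025 0 0 0 0;0 0 -0.035 0 0 -0.014 0;0 0 -0.035 0 0 -0.014 0;-0.01 0 -0.03 0 0 0 0;-0.02 0 -0.02 0 0 0 0;-0.03 -0.004 -0.01 0 0 0 0;-0.036 -0.004 0 0 0 0 0;-0.036 -0.004 0 0 0 0 0;-0.036 -0.004 0 0 0 0 0;-0.036 -0.004 0 0 0 0 0;-0.036 -0.004 0 0 0 0 0;-0.036 -0.004 0 0 0 0 0;-0.036 -0.004 0 0 0 0 0;-0.036 -0.004 0 0 0 0 0;-0.036 -0.003 0 0 0 0 0;-0.036 -0.003 0 0 0 0 0;-0.03 0 0 0 0 0 0;-0.02 0 0 0 0 0 0;-0.012 0 0 0 0 0 0'
python3 - <<'E'
from h import *
import cv2
s=r.get_state(); print(s['tcp_pos'],s['eef_rot'],s['joints'].round(1),s['gripper_width'])
im=r.capture('wrist'); cv2.imwrite('pics/w3.png',im[:,:,::-1])
im=r.capture('side'); cv2.imwrite('pics/d3.png',im[:,:,::-1])
E
```

```text
time_s: 6.22
tcp_pos: [0.4871, 0.1163, 0.2021]
eef_rot: [-180.0, 0.0, -89.9]
contact_force: [0.4, -0.2, -1.7]
gripper_width: 0.0542
[0.48709668 0.11633302 0.20205055] [-1.79976513e+02  3.43590867e-02 -8.98869483e+01] [ 35.9   5.1 -23.   -0.  -61.9 -35.8] 0.054181201113168265
```

View pics/w3.png

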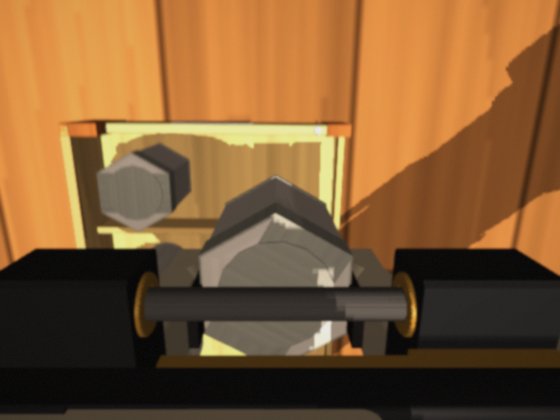

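View pics/d3.png

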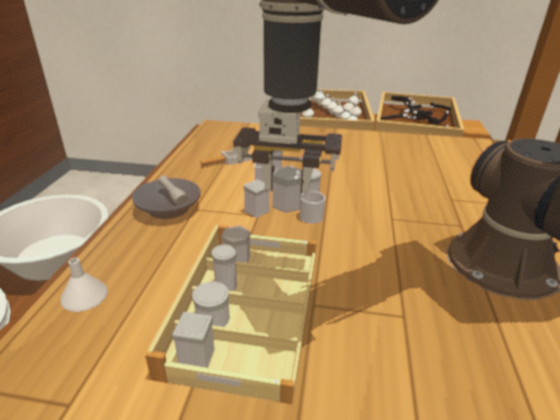

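```bash
python3 - <<'E'
from h import *
import cv2
p=r.camera_params('wrist')
print('twin wrist',atz(p,(134,190),.08))
print('rack corners z.044', atz(p,(82,129),.044),atz(p,(340,129),.044), 'div', atz(p,(98,230),.038))
for n,X in (('twin',[.5958,.112,.08]),('twin0',[.5958,.112,.008]),('front',[.483,.114,.008])): print(n,proj(p,X).round(1))
print('held top in side', proj(P['side'],[.487,.116,.237]),'scene',proj(P['scene'],[.487,.116,.237]))
E
```

```text
twin wrist [0.59648122 0.10925422 0.08      ]
rack corners z.044 [0.64879365 0.0653284  0.044     ] [0.4320963  0.06490259 0.044     ] div [0.65012969 0.15734917 0.038     ]
twin [135.2 193.4]
twin0 [162.3 175.5]
front [278.7 177.7]
held top in side [287.09311033 173.07438629] scene [277.00896052 118.22696902]
```

```bash
python3 -m inch '0.003 0.004 0.015 0 0 0 0;0 0 0.03 0 0 0 0;0 0 0.03 0 0 0 0;0 0 0.03 0 0 0 0;0 0 0.025 0 0 0 0;0 0 0.014 0 0 0 0;0 0 0.006 0 0 0 0;0 0 0.003 0 0 0 0;0 0 0 0 0 0 0;0 0 0.001 0 0 0 0;0 0 0.001 0 0 0 0;0 0 0.001 0 0 0 0;0 0 0 0 0 0 0'

```

```text
time_s: 7.4
tcp_pos: [0.4835, 0.1112, 0.0461]
eef_rot: [-179.9, 0.0, -90.0]
contact_force: [0.1, -0.6, -1.6]
gripper_width: 0.054
```

```bash
python3 -m inch '0 0 0.001 0 0 0 0;0 0 0.0005 0 0 0 0;0 0 0 0 0 0 0'; python3 - <<'E'
from h import *
import cv2
im=r.capture('scene'); cv2.imwrite('pics/s4.png',cv2.resize(im[90:250,230:430,::-1],None,fx=4,fy=3.75))
E
```

```text
time_s: 7.65
tcp_pos: [0.4834, 0.1112, 0.0446]
eef_rot: [-180.0, 0.0, -90.0]
contact_force: [-1.9, 0.7, 4.3]
gripper_width: 0.0536
```

View pics/s4.png

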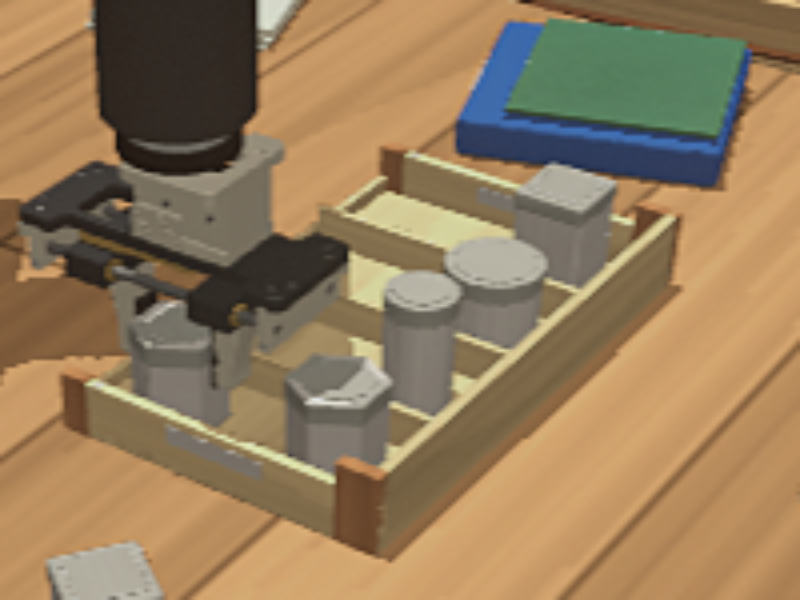

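```bash
python3 -m inch '0 0 0 0 0 0 0.9;0 0 0 0 0 0 0.9;0 0 0 0 0 0 0.9;0 0 0 0 0 0 0.9;0 0 -0.01 0 0 0 0.9;0 0 -0.02 0 0 0 0.9;0 0 -0.03 0 0 0 0.9;0 0 -0.035 0 0 0 0.9;0 0 -0.03 0 0 0 0.9;0 0 -0.025 0 0 0 0.9;0 0 -0.01 0 0 0 1'
python3 - <<'E'
from h import *
import cv2
s=r.get_state(); print(s['tcp_pos'],s['joints'].round(1))
im=r.capture('wrist'); cv2.imwrite('pics/w5.png',im[:,:,::-1])
im=r.capture('side'); cv2.imwrite('pics/d5.png',cv2.resize(im[210:400,130:330,::-1],None,fx=3,fy=3))
E
```

```text
time_s: 8.62
tcp_pos: [0.4848, 0.1116, 0.208]
eef_rot: [-179.7, 0.1, -90.0]
contact_force: [0.1, 0.5, 0.3]
gripper_width: 0.0818
[0.48475519 0.11163293 0.20801612] [ 35.7   4.3 -23.1   0.1 -62.4 -35.7]
```

View pics/w5.png

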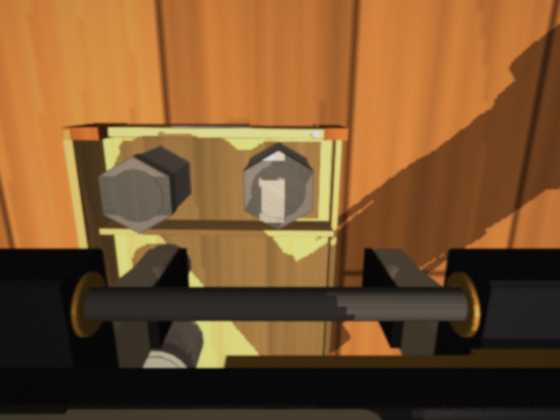

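View pics/d5.png

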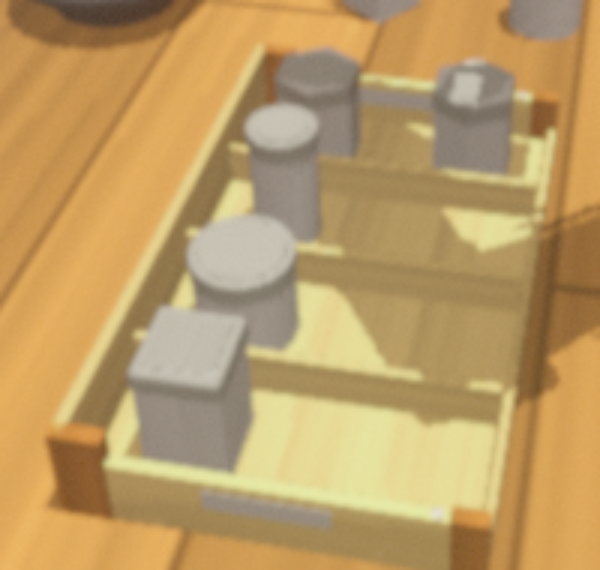

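```bash
python3 -m inch '0.015 0 0 0 0 0 1;0.025 -0.005 0 0 0 0 1;0.032 -0.009 0 0 0 0 1;0.036 -0.009 0 0 0 0 1;0.036 -0.009 0 0 0 0 1;0.036 -0.009 0 0 0 0 1;0.036 -0.009 0 0 0 0 1;0.036 -0.009 0 0 0 0 1;0.036 -0.009 0 0 0 0 1;0.036 -0.009 0 0 0 0 1;0.036 -0.009 0 0 0 0 1;0.036 -0.009 0 0 0 0 1;0.036 -0.009 0 0 0 0 1;0.025 -0.005 0 0 0 0 1;0.013 0 0 0 0 0 1;0 0 0.02 0 0 0 1;0 0 0.03 0 0 0 1;0 0 0.02 0 0 0 1;0 0 0.005 0 0 0 1;0 0 0 0 0 0 1'
python3 - <<'E'
from h import *
import cv2
s=r.get_state(); print(s['tcp_pos'],s['joints'].round(1))
p=r.camera_params('wrist')
im=r.capture('wrist'); cv2.imwrite('pics/w6.png',im[:,:,::-1])
print(proj(p,[[.594,-.358,.09],[.5965,-.357,.09],[.591,-.359,.09]]))
E
```

```text
time_s: 10.38
tcp_pos: [0.5907, -0.3582, 0.1261]
eef_rot: [179.7, 0.1, -90.0]
contact_force: [0.3, 0.1, 0.5]
gripper_width: 0.0876
[ 0.59065539 -0.35815741  0.1260852 ] [-15.1  26.2  -4.2  -0.  -59.9  15.1]
[[267.58287785 237.00364233]
 [263.14385508 238.68240712]
 [272.92538644 235.31872233]]
```

View pics/w6.png

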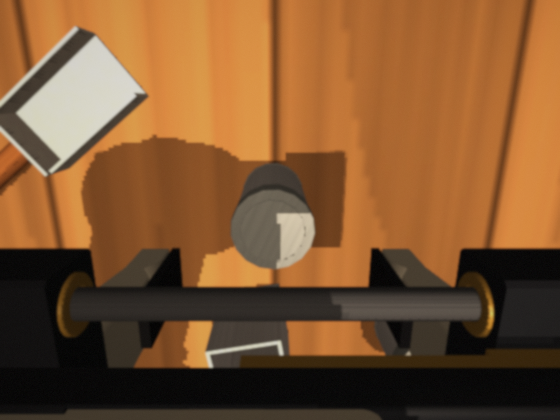

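```bash
python3 -m inch '0.0035 0 0.02 0 0 0 1;0 0 0.025 0 0 0 1;0 0 0.018 0 0 0 1;0 0 0.008 0 0 0 1;0 0 0 0 0 0 1;0 0 0 0 0 0 0;0 0 0 0 0 0 0;0 0 0 0 0 0 0;0 0 0 0 0 0 0;0 0 0 0 0 0 0;0 0 0 0 0 0 0;0 0 0 0 0 0 0' 25
```

```text
time_s: 11.43
tcp_pos: [0.5923, -0.3625, 0.0583]
eef_rot: [-180.0, -0.0, -90.0]
contact_force: [-0.3, -0.6, 1.5]
gripper_width: 0.0466
```

```bash
python3 -m inch '0 0 -0.01 0 0 0 0;0 0 -0.025 0 0 0 0;0 0 -0.035 0 0 0 0;0 0 -0.035 0 0 0 0;0 0 -0.03 0 0 0 0;-0.015 0 -0.02 0 0 0 0;-0.025 0.004 -0.005 0 0 0 0;-0.033 0.008 0 0 0 0 0;-0.036 0.008 0 0 0 0 0;-0.036 0.008 0 0 0 0 0;-0.036 0.008 0 0 0 0 0;-0.036 0.008 0 0 0 0 0;-0.036 0.008 0 0 0 0 0;-0.036 0.008 0 0 0 0 0;-0.036 0.008 0 0 0 0 0;-0.036 0.008 0 0 0 0 0;-0.036 0.008 0 0 0 0 0;-0.036 0.008 0 0 0 0 0;-0.036 0.008 0 0 0 0 0;-0.036 0.008 0 0 0 0 0'
python3 -m inch '-0.032 0.004 0 0 0 0 0;-0.02 0.004 0 0 0 0 0;-0.01 0 0 0 0 0 0;0 0 0 0 0 0 0'
python3 - <<'E'
from h import *
import cv2
s=r.get_state(); print(s['tcp_pos'],s['joints'].round(1))
p=r.camera_params('wrist')
im=r.capture('wrist'); cv2.imwrite('pics/w7.png',im[:,:,::-1])
print('twin hex',proj(p,[.596,.11,.08]),'hexplaced',proj(p,[.4835,.111,.08]))
E
```

```text
time_s: 13.1
tcp_pos: [0.4833, 0.1441, 0.2189]
eef_rot: [-180.0, 0.0, -90.0]
contact_force: [0.9, 0.9, -2.7]
gripper_width: 0.0457
time_s: 13.43
tcp_pos: [0.476, 0.2063, 0.2184]
eef_rot: [-180.0, 0.0, -89.9]
contact_force: [0.1, -0.7, -1.7]
gripper_width: 0.0455
[0.47604151 0.20630157 0.21842745] [ 45.1   6.1 -19.5  -0.  -64.4 -45. ]
twin hex [115.65800963  68.75944316] hexplaced [264.66132411  70.51262132]
```

View pics/w7.png

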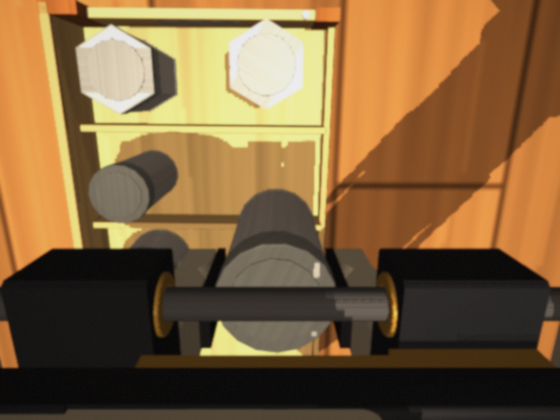

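```bash
python3 - <<'E'
from h import *
p=r.camera_params('wrist')
print(atz(p,(122,191),.098), atz(p,(82,129),.038),atz(p,(320,131),.038),atz(p,(96,225),.038),atz(p,(318,227),.038))
E
python3 -m inch '0.001 -0.004 0.01 0 0 0 0;0.001 -0.004 0.03 0 0 0 0;0 0 0.035 0 0 0 0;0 0 0.035 0 0 0 0;0 0 0.025 0 0 0 0;0 0 0.01 0 0 0 0;0 0 0.003 0 0 0 0;0 0 0 0 0 0 0;0 0 0 0 0 0 0'
```

```text
[0.59405151 0.1990654  0.098     ] [0.6490349  0.15629251 0.038     ] [0.43491591 0.15776289 0.038     ] [0.6485056  0.24739555 0.038     ] [0.43365868 0.24916639 0.038     ]
time_s: 14.23
tcp_pos: [0.4854, 0.2027, 0.0714]
eef_rot: [-179.9, 0.1, -90.0]
contact_force: [-0.2, -0.3, -1.5]
gripper_width: 0.0457
```

```bash
python3 -m inch '0 0 0.003 0 0 0 0;0 0 0.001 0 0 0 0;0 0 0.001 0 0 0 0;0 0 0 0 0 0 0'; python3 -m inch '0 0 0.001 0 0 0 0;0 0 0 0 0 0 0';
```

```text
time_s: 14.57
tcp_pos: [0.4847, 0.203, 0.0662]
eef_rot: [-179.9, 0.1, -90.0]
contact_force: [-1.4, -1.0, 4.9]
gripper_width: 0.0453
time_s: 14.73
tcp_pos: [0.4848, 0.203, 0.0661]
eef_rot: [-179.9, 0.1, -89.9]
contact_force: [-6.4, -0.5, 16.1]
gripper_width: 0.0454
```

```bash
python3 -m inch '0 0 -0.001 0 0 0 0;0 0 0 0 0 0 0.9;0 0 0 0 0 0 0.9;0 0 0 0 0 0 0.9;0 0 0 0 0 0 0.9;0 0 0 0 0 0 0.9;0 0 -0.01 0 0 0 0.9;0 0 -0.02 0 0 0 0.9;0 0 -0.03 0 0 0 0.9;0 0 -0.035 0 0 0 0.9;0 0 -0.03 0 0 0 0.9;0 0 -0.025 0 0 0 0.9;0 0 -0.01 0 0 0 1;0 0 0 0 0 0 1'
python3 - <<'E'
from h import *
import cv2
im=r.capture('wrist')
im2=r.capture('side'); 
cv2.imwrite('pics/d8.png',np.hstack([cv2.resize(im2[200:400,130:330,::-1],(400,400)),cv2.resize(im[:,:,::-1],(400,300),interpolation=3)[np.r_[0:300,[299]*100]]]))
E
```

```text
time_s: 15.9
tcp_pos: [0.4855, 0.2033, 0.2287]
eef_rot: [-179.7, 0.2, -90.0]
contact_force: [-0.3, 1.0, 0.2]
gripper_width: 0.0857
```

View pics/d8.png

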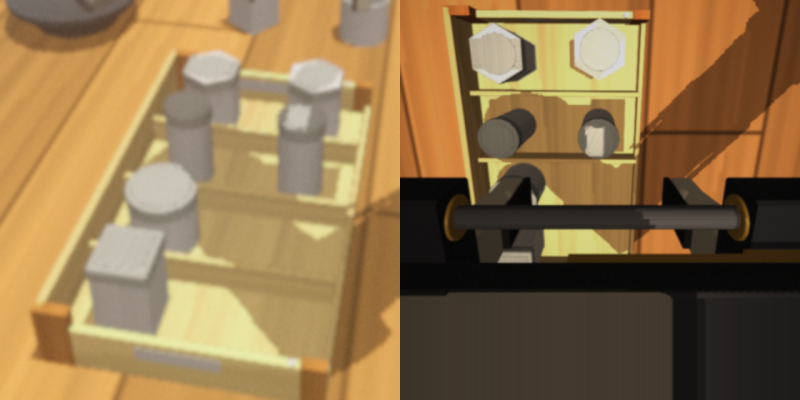

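```bash
python3 -m inch '0.015 0 0 0 0 0 1;0.025 0 0 0 0 0 1;0.033 0 0 0 0 0 1;0.036 0.002 0 0 0 0 1;0.036 0.002 0 0 0 0 1;0.036 0.002 0 0 0 0 1;0.036 0.002 0 0 0 0 1;0.036 0.002 0 0 0 0 1;0.036 0.002 0 0 0 0 1;0.036 0.002 0 0 0 0 1;0.036 0.001 0 0 0 0 1;0.036 0 0 0 0 0 1;0.03 0 0.01 0 0 0 1;0.019 0 0.02 0 0 0 1;0 0 0.03 0 0 0 1;0 0 0.03 0 0 0 1;0 0 0.015 0 0 0 1;0 0 0 0 0 0 1;0 0 0 0 0 0 1'
python3 - <<'E'
from h import *
import cv2
s=r.get_state(); print(s['tcp_pos'],s['joints'].round(1))
p=r.camera_params('wrist')
json.dump({k:(v.tolist() if hasattr(v,'tolist') else v) for k,v in p.items()},open('w9.json','w'))
im=r.capture('wrist'); cv2.imwrite('pics/w9.png',im[:,:,::-1])
print(proj(p,[[.470,-.243,.064]]))
E
```

```text
time_s: 17.58
tcp_pos: [0.4678, -0.2437, 0.1187]
eef_rot: [179.8, 0.0, -90.0]
contact_force: [0.5, 0.6, 1.3]
gripper_width: 0.0872
[ 0.46784683 -0.24372235  0.11874659] [ -6.2  12.5 -26.1   0.  -51.6   6.2]
[[270.08134924 227.11963383]]
```

View pics/w9.png

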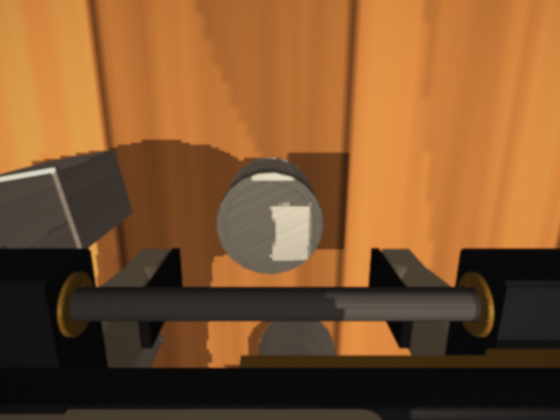

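```bash
python3 -m inch '0.002 -0.002 0.02 0 0 0 1;0 0 0.03 0 0 0 1;0 0 0.02 0 0 0 1;0 0 0.012 0 0 0 1;0 0 0.006 0 0 0 1;0 0 0 0 0 0 1;0 0 0 0 0 0 0;0 0 0 0 0 0 0;0 0 0 0 0 0 0;0 0 0 0 0 0 0;0 0 0 0 0 0 0;0 0 0 0 0 0 0' 25
```

```text
time_s: 18.63
tcp_pos: [0.4715, -0.2456, 0.0329]
eef_rot: [-180.0, -0.0, -90.0]
contact_force: [-1.4, 2.1, 7.1]
gripper_width: 0.0639
```

```bash
python3 -m inch '0 0 -0.01 0 0 0 0;0 0 -0.025 0 0 0 0;0 0 -0.035 0 0 0 0;0 0 -0.035 0 0 0 0;-0.01 0 -0.03 0 0 0 0;-0.02 0 -0.02 0 0 0 0;-0.03 0 -0.01 0 0 0 0;-0.036 -0.001 0 0 0 0 0;-0.036 -0.001 0 0 0 0 0;-0.036 -0.001 0 0 0 0 0;-0.036 -0.001 0 0 0 0 0;-0.036 -0.001 0 0 0 0 0;-0.036 -0.001 0 0 0 0 0;-0.036 -0.001 0 0 0 0 0;-0.036 -0.001 0 0 0 0 0;-0.036 -0.001 0 0 0 0 0;-0.036 -0.001 0 0 0 0 0;-0.036 -0.001 0 0 0 0 0;-0.036 0 0 0 0 0 0;-0.028 0 0 0 0 0 0'
python3 -m inch '-0.02 0 0 0 0 0 0;0 0 0 0 0 0 0;0 0 0 0 0 0 0'
python3 - <<'E'
from h import *
import cv2
p=r.camera_params('wrist')
im=r.capture('wrist'); cv2.imwrite('pics/w10.png',im[:,:,::-1])
print('twin',proj(p,[.597,.295,.072]),'div',proj(p,[[.649,.2484,.038],[.435,.2484,.038]]))
E
```

```text
time_s: 20.3
tcp_pos: [0.4817, 0.2769, 0.1975]
eef_rot: [-180.0, 0.0, -90.0]
contact_force: [0.5, 0.4, -3.1]
gripper_width: 0.0635
time_s: 20.55
tcp_pos: [0.4818, 0.2951, 0.1968]
eef_rot: [179.9, -0.0, -89.9]
contact_force: [-0.3, 0.1, -2.3]
gripper_width: 0.0638
twin [128.46609771 197.0581412 ] div [[ 76.22117564 133.54171108]
 [329.42415219 133.80384064]]
```

View pics/w10.png

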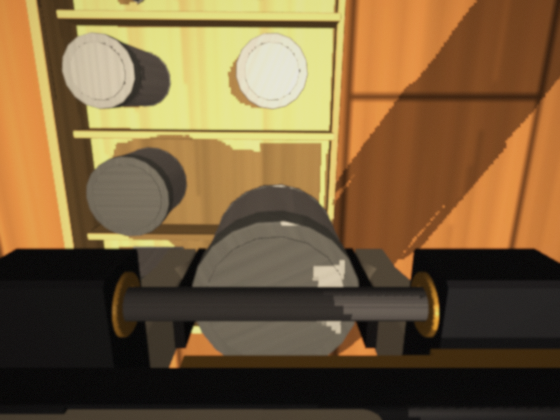

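```bash
python3 -m inch '0 0 0.015 0 0 0 0;0 0 0.03 0 0 0 0;0 0 0.035 0 0 0 0;0 0 0.032 0 0 0 0;0 0 0.02 0 0 0 0;0 0 0.01 0 0 0 0;0 0 0.006 0 0 0 0;0 0 0.003 0 0 0 0;0 0 0.002 0 0 0 0;0 0 0.001 0 0 0 0;0 0 0 0 0 0 0'; python3 -m inch '0 0 0.001 0 0 0 0;0 0 0 0 0 0 0';
```

```text
time_s: 21.52
tcp_pos: [0.4827, 0.295, 0.0441]
eef_rot: [-179.9, 0.1, -90.0]
contact_force: [-0.4, -0.0, -2.6]
gripper_width: 0.0635
time_s: 21.68
tcp_pos: [0.4824, 0.2948, 0.0426]
eef_rot: [-180.0, 0.0, -90.0]
contact_force: [-0.3, 0.1, -2.2]
gripper_width: 0.0637
```

```bash
python3 -m inch '0 0 0.001 0 0 0 0;0 0 0 0 0 0 0'; python3 -m inch '0 0 0.0007 0 0 0 0;0 0 0 0 0 0 0';
```

```text
time_s: 21.85
tcp_pos: [0.4822, 0.2946, 0.0412]
eef_rot: [-180.0, 0.0, -90.0]
contact_force: [-0.4, -0.7, -2.8]
gripper_width: 0.0633
time_s: 22.02
tcp_pos: [0.4823, 0.2946, 0.0409]
eef_rot: [-180.0, 0.0, -90.0]
contact_force: [-3.0, -0.6, 4.4]
gripper_width: 0.0635
```

```bash
python3 -m inch '0 0 0 0 0 0 0.9;0 0 0 0 0 0 0.9;0 0 0 0 0 0 0.9;0 0 0 0 0 0 0.9;0 0 0 0 0 0 0.9;0 0 -0.01 0 0 0 0.9;0 0 -0.02 0 0 0 0.9;0 0 -0.03 0 0 0 0.9;0 0 -0.035 0 0 0 0.9;0 0 -0.035 0 0 0 0.9;0 0 -0.025 0 0 0 0.9;0 0 -0.01 0 0 0 1;0 0 0 0 0 0 1'
python3 - <<'E'
from h import *
import cv2
im=r.capture('wrist')
im2=r.capture('side'); 
cv2.imwrite('pics/d11.png',np.hstack([cv2.resize(im2[200:400,130:330,::-1],(400,400)),cv2.resize(im[:,:,::-1],(400,300),interpolation=3)[np.r_[0:300,[299]*100]]]))
E
python3 -m inch '0.015 0 0 0 0 0 1;0.025 -0.005 0 0 0 0 1;0.033 -0.01 0 0 0 0 1;0.036 -0.011 0 0 0 0 1;0.036 -0.011 0 0 0 0 1;0.036 -0.011 0 0 0 0 1;0.036 -0.011 0 0 0 0 1;0.036 -0.011 0 0 0 0 1;0.036 -0.011 0 0 0 0 1;0.036 -0.011 0 0 0 0 1;0.036 -0.011 0 0 0 0 1;0.036 -0.011 0 0 0 0 1;0.012 -0.001 0 0 0 0 1;0 0 0 0 0 0.12 1;0 0 0 0 0 0.12 1;0 0 0 0 0 0.12 1;0 0 0 0 0 0.12 1;0 0 0 0 0 0.12 1;0 0 0 0 0 0 1'
python3 - <<'E'
from h import *
import cv2
s=r.get_state(); print(s['tcp_pos'],s['joints'].round(1))
p=r.camera_params('wrist')
json.dump({k:(v.tolist() if hasattr(v,'tolist') else v) for k,v in p.items()},open('w12.json','w'))
im=r.capture('wrist'); cv2.imwrite('pics/w12.png',im[:,:,::-1])
print(proj(p,[[.596,-.115,.08]]))
E
```

```text
time_s: 23.1
tcp_pos: [0.4835, 0.2955, 0.2094]
eef_rot: [-179.7, 0.3, -90.0]
contact_force: [0.1, 0.9, 0.1]
gripper_width: 0.0859
time_s: 24.78
tcp_pos: [0.5961, -0.1147, 0.2038]
eef_rot: [179.9, -0.1, -124.7]
contact_force: [0.4, 1.1, 0.5]
gripper_width: 0.0874
[ 0.59608795 -0.11469208  0.20380161] [  7.5  15.2 -10.   -0.  -65.  -42.2]
[[272.99356564 198.2103624 ]]
```

View pics/d11.png

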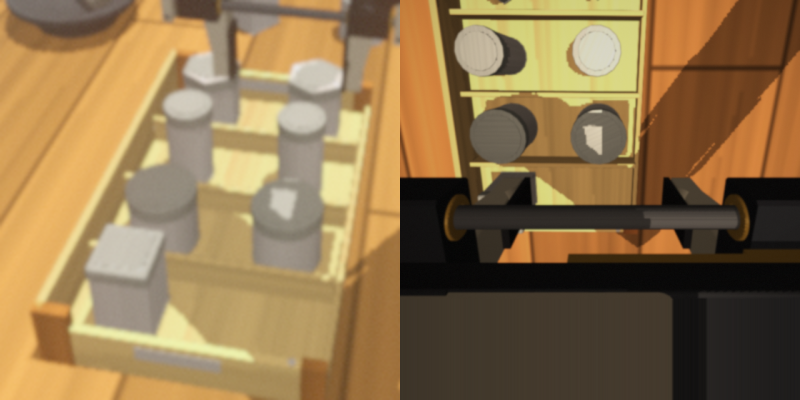

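View pics/w12.png

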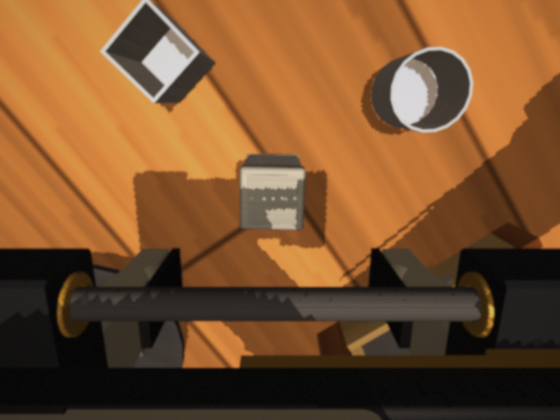

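```bash
python3 -m inch '0 0 0.02 0 0 0 1;0 0 0.03 0 0 0 1;0 0 0.035 0 0 0 1;0 0 0.03 0 0 0 1;0 0 0.022 0 0 0 1;0 0 0.015 0 0 0 1;0 0 0.006 0 0 0 1;0 0 0 0 0 0 1;0 0 0 0 0 0 0;0 0 0 0 0 0 0;0 0 0 0 0 0 0;0 0 0 0 0 0 0;0 0 0 0 0 0 0;0 0 0 0 0 0 0;0 0 0 0 0 0 0' 25
```

```text
time_s: 26.08
tcp_pos: [0.5978, -0.1145, 0.0479]
eef_rot: [-179.9, 0.0, -124.4]
contact_force: [-0.2, 0.1, 3.4]
gripper_width: 0.0502
```

```bash
python3 -m inch '0 0 -0.01 0 0 0 0;0 0 -0.025 0 0 0 0;0 0 -0.035 0 0 -0.12 0;0 0 -0.035 0 0 -0.12 0;0 0 -0.035 0 0 -0.12 0;0 0 -0.02 0 0 -0.12 0;0 0 -0.01 0 0 -0.12 0;0 0 0 0 0 0 0'
python3 -m inch '-0.015 0 0 0 0 0 0;-0.025 0.0095 0 0 0 0 0;-0.033 0.0095 0 0 0 0 0;-0.036 0.0095 0 0 0 0 0;-0.036 0.0095 0 0 0 0 0;-0.036 0.0095 0 0 0 0 0;-0.036 0.0095 0 0 0 0 0;-0.036 0.0095 0 0 0 0 0;-0.036 0.0095 0 0 0 0 0;-0.036 0.0095 0 0 0 0 0;-0.036 0.0095 0 0 0 0 0;-0.036 0.0095 0 0 0 0 0;-0.036 0.0095 0 0 0 0 0;-0.033 0 0 0 0 0 0;-0.022 0 0 0 0 0 0;-0.013 0 0 0 0 0 0;0 0 0 0 0 0 0;0 0 0 0 0 0 0'
python3 - <<'E'
from h import *
import cv2
p=r.camera_params('wrist')
print(r.get_state()['joints'].round(1))
im=r.capture('wrist'); cv2.imwrite('pics/w13.png',im[:,:,::-1])
print('twin',proj(p,[.598,.3865,.088]),'div',proj(p,[[.649,.34,.038],[.435,.34,.038]]))
E
```

```text
time_s: 26.75
tcp_pos: [0.5984, -0.1145, 0.2212]
eef_rot: [-179.7, 0.0, -89.7]
contact_force: [0.1, 0.1, -1.6]
gripper_width: 0.0504
time_s: 28.25
tcp_pos: [0.4826, 0.3862, 0.216]
eef_rot: [179.9, -0.1, -90.1]
contact_force: [-0.1, -0.3, -0.4]
gripper_width: 0.0498
[ 56.7  15.7  -7.6  -0.  -66.8 -56.8]
twin [129.77522216 197.23348934] div [[ 88.09132391 133.17771833]
 [326.97547515 132.65020044]]
```

View pics/w13.png

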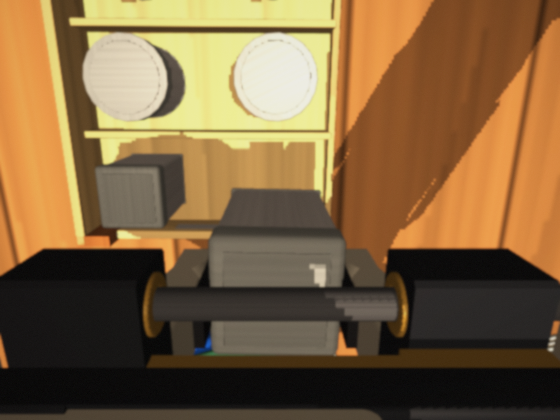

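```bash
python3 -m inch '0 0 0.015 0 0 0 0;0 0 0.03 0 0 0 0;0 0 0.035 0 0 0 0;0 0 0.032 0 0 0 0;0 0 0.022 0 0 0 0;0 0 0.01 0 0 0 0;0 0 0.005 0 0 0 0;0 0 0.003 0 0 0 0;0 0 0.002 0 0 0 0;0 0 0.001 0 0 0 0;0 0 0 0 0 0 0'; python3 -m inch '0 0 0.001 0 0 0 0;0 0 0 0 0 0 0';
```

```text
time_s: 29.22
tcp_pos: [0.4837, 0.387, 0.0635]
eef_rot: [-179.9, 0.1, -90.0]
contact_force: [0.3, 0.0, -1.5]
gripper_width: 0.0504
time_s: 29.38
tcp_pos: [0.4834, 0.3868, 0.062]
eef_rot: [-180.0, 0.1, -90.0]
contact_force: [0.2, -0.8, -1.2]
gripper_width: 0.0502
```

```bash
python3 -m inch '0 0 0.002 0 0 0 0;0 0 0.001 0 0 0 0;0 0 0 0 0 0 0'; python3 -m inch '0 0 0.001 0 0 0 0;0 0 0 0 0 0 0'; python3 -m inch '0 0 0.001 0 0 0 0;0 0 0 0 0 0 0'
```

```text
time_s: 29.63
tcp_pos: [0.4831, 0.3864, 0.0581]
eef_rot: [180.0, -0.0, -90.0]
contact_force: [-0.2, -0.5, -1.2]
gripper_width: 0.0501
time_s: 29.8
tcp_pos: [0.4832, 0.3865, 0.0572]
eef_rot: [180.0, -0.0, -90.0]
contact_force: [-1.1, -0.6, -1.3]
gripper_width: 0.0504
time_s: 29.97
tcp_pos: [0.4832, 0.3864, 0.0562]
eef_rot: [180.0, -0.0, -90.0]
contact_force: [-0.2, 1.0, -1.4]
gripper_width: 0.0501
```

```bash
python3 -m inch '0 0 0.001 0 0 0 0;0 0 0 0 0 0 0'; python3 -m inch '0 0 0.0006 0 0 0 0;0 0 0 0 0 0 0'
```

```text
time_s: 30.13
tcp_pos: [0.4833, 0.3866, 0.0559]
eef_rot: [-180.0, 0.0, -90.0]
contact_force: [-2.0, -1.0, 3.2]
gripper_width: 0.05
time_s: 30.3
tcp_pos: [0.4834, 0.3866, 0.0559]
eef_rot: [-180.0, 0.0, -90.0]
contact_force: [-3.5, -2.3, 8.4]
gripper_width: 0.0499
```

Contact with the floor; release, rise, and check.

```bash
python3 -m inch '0 0 -0.0006 0 0 0 0;0 0 0 0 0 0 0.9;0 0 0 0 0 0 0.9;0 0 0 0 0 0 0.9;0 0 0 0 0 0 0.9;0 0 0 0 0 0 0.9;0 0 -0.01 0 0 0 0.9;0 0 -0.02 0 0 0 0.9;0 0 -0.03 0 0 0 0.9;0 0 -0.035 0 0 0 0.9;0 0 -0.035 0 0 0 0.9;0 0 -0.035 0 0 0 0.9;0 0 -0.03 0 0 0 1;0 0 -0.02 0 0 0 1;0 0 0 0 0 0 1;0 0 0 0 0 0 1'
python3 - <<'E'
from h import *
import cv2
w=r.capture('wrist');a=r.capture('scene');b=r.capture('side')
cv2.imwrite('pics/e_w.png',w[:,:,::-1]);cv2.imwrite('pics/e_s.png',a[:,:,::-1])
cv2.imwrite('pics/e_d.png',cv2.resize(b[130:400,130:400,::-1],None,fx=2.2,fy=2.2))
p=r.camera_params('wrist'); print(proj(p,[[.4835,.1112,.08],[.4848,.203,.098],[.4823,.2946,.072],[.4834,.3866,.088]]).round(0))
q=P['scene'];print(proj(q,[[.4835,.1112,.08],[.4848,.203,.098],[.4823,.2946,.072],[.4834,.3866,.088]]).round(0))
for c in("scene","side"):
  for n in "slim_in_rack squat_in_rack hex_in_rack square_in_rack squat_open square_open".split():
    print(c,n,[(round(d['p'],2),[round(float(v),1) for v in d['xy']]) for d in r.recognise(n,c)])
E
```

```text
time_s: 31.63
tcp_pos: [0.4835, 0.3869, 0.2726]
eef_rot: [-179.9, 0.2, -90.0]
contact_force: [-0.6, 0.1, -0.4]
gripper_width: 0.0874
[[ 273. -176.]
 [ 271.  -46.]
 [ 274.   80.]
 [ 273.  183.]]
[[276. 176.]
 [297. 153.]
 [316. 146.]
 [334. 127.]]
scene slim_in_rack [(0.96, [335.5, 179.6])]
scene squat_in_rack [(0.73, [351.8, 164.1])]
scene hex_in_rack [(0.98, [313.9, 198.8])]
scene square_in_rack [(0.73, [369.4, 148.4]), (0.57, [335.8, 180.6])]
scene squat_open [(0.82, [205.0, 234.1])]
scene square_open [(0.63, [217.4, 292.7])]
side slim_in_rack [(0.87, [227.6, 265.2])]
side squat_in_rack [(0.56, [211.1, 301.9])]
side hex_in_rack [(0.87, [242.5, 241.7])]
side square_in_rack [(0.87, [195.4, 341.5])]
side squat_open [(0.47, [319.9, 217.7])]
side square_open [(0.41, [265.8, 190.6]), (0.38, [213.2, 305.2])]
```

View pics/e_s.png

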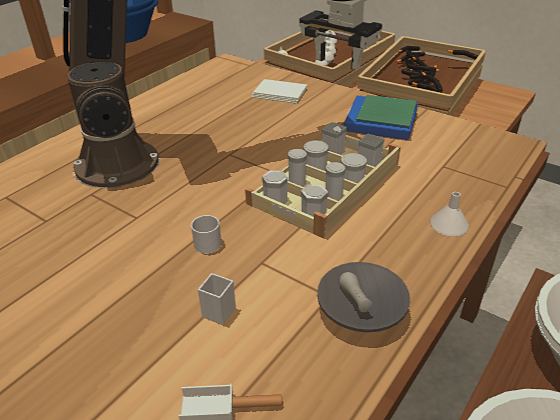

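View pics/e_d.png

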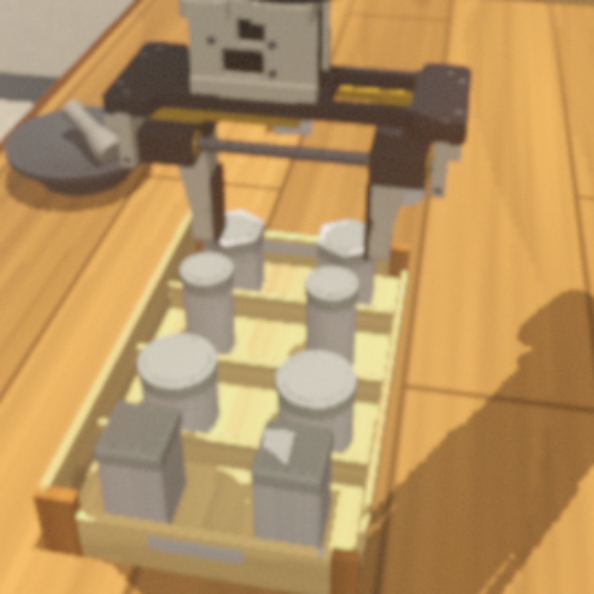

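View pics/e_w.png

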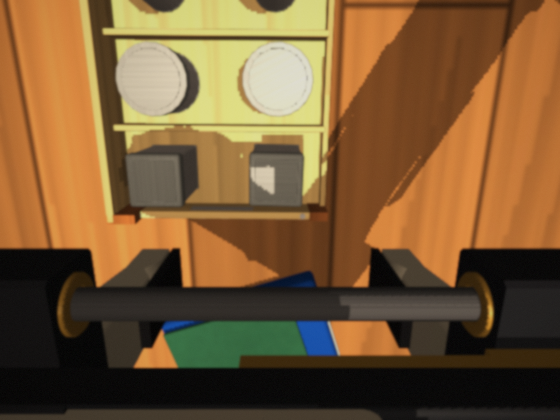

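```bash
python3 -c "
from plant import r
s=r.get_state();print(s['time_s'],abs(s['qd']).max())
print(r.close_job())"
```

```text
32.3833 0.0690500875563264
the job is handed in; nothing more can be done
None
```

All four lidded tins are back in the rack, each standing in the free front place beside its twin. I handed the job in at about 32 s. No verdict was reported.

- **Placing:** I placed them in the order hex, slim, squat, square. Each was lowered until the force reading showed contact with the rack floor, then released. The highest reading on setting down was about 16 N, for the slim tin.
- **Strays at the end:** The last scene, side and wrist pictures show all four upright in the right lanes. Their tops are within about 5 pixels of where the release positions predict, and each sits about 113 mm in front of its twin.
- **Tins in the rack:** The recognised positions of the four twins are within 4 pixels of where they started.
- **Open tins:** In the scene picture both are within 3 pixels of their starts.
- **Gripper:** It was open and clear, about 0.18 m above the tins.

Some checks disagreed:
- **Camera estimates:** The fixed cameras and the wrist camera differed by up to about 5 mm on the strays. The two fixed cameras differed by up to about 19 mm on the square twin. I corrected using wrist pictures before each grasp and placing.
- **Open tins in the side view:** In the final side picture the gripper was in the way. The network gave low-confidence positions (0.4 to 0.5) for the open tins, about 14 to 22 pixels off. I relied on the clear scene view instead.

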